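# Roll a pigment vial into the mixer and set its timer

## Task

Pick up the red-bladed paddle and, pushing only with it and gently, roll the amber pigment vial along the mixer's lane until it drops into the nest between the two black rollers; never touch the vial with the gripper or arm. Stand the paddle back upright on the white work pad and let go, then flip the timer box's clear cover up past upright so that it stays open by itself, and turn the knob beneath it clockwise until its white pointer lines up with the yellow mark. Leave the bottles, cup and other things where they stand.

Things in the scene. Friction and masses are not known exactly. Their poses are not given: they have to be found in the camera images.
- mixer: Fixed white roller mixer. Origin on the table; own x -60 to 60 mm, y -150 to 180. Level lane along its +y from the open end y = -150, surface z = 40, between blue rails (inner faces x = -44 and 44, tops z = 52). It ends at y = 94 at a nest between two black rollers (tops z = 40); beyond, at y = 136 to 180, a motor housing 82 tall is the end stop.
- nest (a point): Where the vial's axis lies in the nest: mixer's y = 107, z = 48 mm, on the lane's middle line. A vial rolled until its axis is past the mixer's y = 94 drops 7 mm and settles here. Pushed farther it climbs the second roller to the housing and rolls back when let go.
- vial: Loose amber vial with white cap lying across the lane; rolls with hardly any resistance and goes on rolling if pushed fast. Diameter 30, length 80 mm (glass 66, cap 14 long, 24 in diameter), 50 to 100 g. Origin on its axis at mid-length, 55 above the table on the lane; own x along the axis to the cap, parallel to the mixer's x. A push over 6 N is too rough.
- paddle: Loose pusher, 80 g, standing on the pad on blade and foot, 54 mm tall. Origin: middle of its underside; own x along the handle to the blade. Wooden handle bar 14 wide (y), 14 tall, axis at z = 47, x -54 to 50: grip from above at x = 0, across y. Red upright blade 55 wide, z 0 to 50, 5 thick, pushing face at x = 50.5. Foot x -50 to -42, 30 wide, down to z = 0.
- pad: Fixed white paper work pad, 240 (x) x 190 (y) x 3 mm thick. Origin: centre of its underside, on the table. It lies to the right or the left of the mixer, the timer box on the other side. The paddle stands on its nearer part, a red grip and an ink-cap holder near its far edge.
- timer: Fixed grey timer box, 130 (x) x 120 (y) x 50 mm tall. Origin: centre of its underside on the table; front faces own -x. Knob in the middle of its top, under a clear cover. A yellow mark on the top, 38 mm from the knob's axis, lies 1.25 rad clockwise (seen from above) from the box's own +x.
- knob (a joint): Angle of the knob in rad, 0 to 2.5, growing clockwise seen from above; at 0 the pointer points to the timer box's own +x, at 1.25 to the yellow mark. It stays where it is left (friction 0.03 N m).
- knob_grip (a point): Point on the knob's vertical axis at the height to grip, 70 mm above the table. The knob is a black bar 44 long, 12 wide, from 55 to 81 mm above the table, on a disc of diameter 52; a white line on the bar's top, from the axis to one end, is the pointer.
- cover (a joint): Angle of the clear flip cover in rad: 0 closed, growing as its front edge rises, stop at 1.95. Light hinge: it falls shut if let go well before upright (1.57) and stays open by itself beyond upright. 1.6 or more counts as open.
- cover_tab (a point): Grip point of the orange tab on the cover's front wall: tab 24 wide (box's y), 10 thick, 36 long, outer end 12 mm beyond this point. Pinched from above across its width it turns between the fingers as the cover rises. Closed: 76 above the table, 133 in front of and 22 above the hinge axis. Cover: hollow, 104 x 100, top 45 above, front wall 109 before the hinge axis.
- cover_hinge (a point): Point on the cover's hinge axis (parallel to the timer box's y), at its middle: 55 mm behind the knob's axis, 54 mm above the table.
- ink_black: Bystander, loose: black ink bottle, diameter 40, height 130 mm. Origin: centre of its underside.
- ink_amber: Bystander, loose: amber bottle with orange label, diameter 44, height 140 mm. Origin: centre of its underside.
- ink_white: Bystander, loose: white bottle with black cap, diameter 48, height 120 mm. Origin: centre of its underside.
- coffee_cup: Bystander, loose: white paper coffee cup with black lid, diameter up to 82, height 115 mm. Origin: centre of its underside.
- candle_jar: Bystander, loose: orange candle jar, diameter 70, height 60 mm. Origin: centre of its underside.
- grip_red: Bystander, loose: small red turned machine grip standing on the work pad, diameter 28, height 60 mm. Origin: centre of its underside.
- cap_holder: Bystander, loose: low steel ink-cap holder on the work pad's far edge, 40 x 70, height 14 (24 with its caps) mm. Origin: centre of its underside.

How it is judged (in metres and radians):
On the way, in this order (a step that is already met when the one before it is completed fails the run):
1. the vial lies in the nest between the rollers (y of vial in the frame of mixer between 0.101 and 0.113 m and z of vial in the frame of mixer between 0.043 and 0.052 m and angle between the x axis of vial and the x axis of mixer, either way round below 0.15 rad and linear speed of vial below 0.03 m/s), for 0.2 s.
2. the paddle stands on the work pad, released (x of paddle in the frame of pad between -0.12 and 0.12 m and y of paddle in the frame of pad between -0.095 and 0.095 m and z of paddle in the frame of pad between -0.002 and 0.01 m and angle between paddle's own z axis and vertical below 0.15 rad and linear speed of paddle below 0.03 m/s and contact force between the fingers and paddle below 0.1 N), for 0.2 s.
3. the clear cover is open past upright (value of joint cover above 1.6 rad), for 0.2 s.
4. the knob's pointer is at the yellow mark (value of joint knob between 1.1 and 1.4 rad), for 0.2 s.
At the end, for the whole second after the job is handed in: The vial rests in the nest, axis within 6 mm of the nest's middle and square within 0.15 rad; the paddle stands upright within 0.15 rad, released, its origin over the pad; the cover is open beyond 1.6 rad; the knob is at 1.25 rad within 0.15 (all of step 1 and all of step 2 and all of step 4 and value of joint cover above 1.6 rad); the robot touches nothing.
It fails at once if the gripper or the arm touches the vial (contact force between any of the fingers, the arm and vial above 0.3 N).
It fails at once if the paddle pushes the vial roughly (over 6 N) (contact force between paddle and vial above 6 N).
It fails at once if a bystander is moved by more than 30 mm (distance of any of ink_black, ink_amber, ink_white, coffee_cup, candle_jar, grip_red, cap_holder from where it was at the start of the episode above 0.03 m).
It also fails if it takes over 72 s, if anything falls off the work surface, if the arm or the gripper's body presses on something with over 40 N, if the wrist force passes 120 N, or if a joint passes its speed limit or range.

## Robot

A 6-joint arm with a two-finger parallel gripper is mounted at the origin on the work surface. World frame = base frame: x ahead of the robot, y to its left, z up, the work surface at z = 0. Lengths are in mm, angles in rad, forces in N, time in s.
With the tool pointing down it reaches from about 275 to 1000 mm from the base axis. Payload 8.4 kg.
Tool frame: the origin (TCP) lies on the centre line of the jaws, within the pads' length; the fingertips stand 25 mm ahead of it and the grasp point (between the pads) lies 6 mm ahead of it; z points along the fingers, y is the line along which they close (so a half turn about z gives the same grasp; the last joint's range is limited). The gripper opens to 85 mm and grips with 20 to 120 N. Pads are 22 mm wide; open, the fingers measure 114 mm over their backs; the gripper's body (76 mm by 85 mm) begins 54 mm behind the grasp point. The pads swing forward as they close: fully open they stand 13 mm farther back than shut.
Start: joints at [-1.252, 0.353, 1.633, -0, 1.155, -0.002], TCP at [197.077, -593.118, 256.281] pointing down, gripper open.
Joint ranges: [-2.63, 2.63], [-0.92, 2.1], [0.06, 2.66], [-1.3, 4.44], [0, 2.69], [-3.02, 3.02]. Speed limits (rad/s): [2.22, 2.22, 2.79, 3.14, 3.14, 3.14].

## Interface

Orientations are given as [roll, pitch, yaw] about the fixed x, y, z axes, in that order (R = Rz(yaw) Ry(pitch) Rx(roll)).
In Python, from rig import r gives the robot as it stands.
- The arm moves only by the shell command python3 -m jog 'ROWS' [FORCE]. ROWS is JSON, a list of rows, each a list of 3 entries, a list of its own where there are three numbers: the turn, a rotation vector about the tool's x, y, z in rad, then the shift along the tool's x, y, z in m, then the opening, from -1 (shut) to 1 (fully open). In form: [[[rx, ry, rz], [x, y, z], gripper], ...]. A call has 1 to 12 rows; each row shifts and turns the commanded pose from where the row before left it, along the tool's axes as they then stand; what a row does not reach is not made up. A row lasts 1/10 s, in which the tool goes at most 50 mm and 8.59 degrees, less where a joint would pass 70% of its speed; a pose out of reach is approached as far as the arm can. A call with a gripper value outside its range is refused whole. The fingers move at their own pace and stop on an object; FORCE is the grip in N (left out, the last holds). Time passes only in rows, so rows that do not move let the fingers close. It gives the time, the measured TCP pose, the force, the opening and the grip force at its end, in the units of the state.
- r.sense(): the state, without advancing time (a new reading comes with each control period).
- r.grab_frame(name): name is "scene" or "top" or "wrist"; returns the picture (384x512x3 uint8, red, green, blue); there is no depth.
- r.camera_params(name): a dict with "fx", "fy", "cx", "cy" (pixels), "k1" (the pictures are not rectified: a ray, as slopes to the right and down, at radius r is drawn at 1 + k1 r^2 times it, then the intrinsics apply), "rvec" (rotation vector, rad) and "tvec" (3), from world to camera coordinates, as OpenCV has them; the wrist camera has in their place "hand_eye" (4x4, takes a point from camera to tool coordinates, whose origin is the TCP and whose axes are the flange's). Camera axes: x right, y down, z forward; pixel columns grow to the right and rows downward; lengths in mm; the calibration is good to about 2 mm. A picture is of the moment at which its call begins: read the wrist's pose just before it. camera_params takes no time and is no camera call.
- r.sign_off(): hands the job in; it is judged then, once.
The state is a dict: "clock": time; "qpos": joint angles; "qvel": joint speeds; "joint_efforts": joint torques, N m; "eef_pos": TCP position; "tcp_rot": TCP orientation; "contact_force": force on the tool from outside, world axes, zero at the start; "wrist_torque": the same for the moment, N m; "opening": opening from 0.0 (shut) to 1.0 (fully open); "grasp_force": force on a finger pad.
Only numpy, scipy, OpenCV 4.12 (cv2) and the standard library are available. Lean on these libraries where they do the work, as an engineer would, in place of code of your own. Each camera call takes 0.05 s, during which the arm holds its last target. There are 200 camera calls.

## Working session

There is one attempt and no reset: what is moved stays moved. The work goes in short steps, Python scripts to look and compute and a shell command to move; the robot and the scene stay as the last step left them, time stands still between calls to the robot, and variables do not carry over. Pictures are saved under pics/ and viewed, at most 11 in all, crops included, and the job is handed in when it is done.

```bash
ls; mkdir -p pics; python3 - <<'E'
from rig import r
import cv2
for n in("scene","top"):
    cv2.imwrite(f"pics/{n}0.png",r.grab_frame(n)[:,:,::-1]); print(n,r.camera_params(n))
print(r.camera_params("wrist")); print(r.sense())
E
```

```text
pics
scene {'fx': 391.4692921887246, 'fy': 391.4692921887246, 'cx': 250.19734079585623, 'cy': 189.12191860732534, 'k1': -0.13862755581370503, 'rvec': array([ 2.19896866,  1.13991815, -0.4416802 ]), 'tvec': array([-315.98491562, -305.21654698, 1403.0966715 ])}
top {'fx': 414.6705188695187, 'fy': 414.6705188695187, 'cx': 255.54326610265022, 'cy': 185.6814294194057, 'k1': -0.11510347480388888, 'rvec': array([ 2.04411077, -2.16458499,  0.23800926]), 'tvec': array([  25.2226112 ,  608.79011616, 1205.88250841])}
{'fx': 288.6582436066023, 'fy': 288.6582436066023, 'cx': 256.57033380649057, 'cy': 187.94245634434452, 'k1': -0.008686942304432656, 'hand_eye': array([[-5.18530761e-05, -9.57466562e-01, -2.88544243e-01,
         7.43612024e+01],
       [ 9.99999515e-01, -3.33581192e-04,  9.27205420e-04,
         5.59964266e-01],
       [-9.84021118e-04, -2.88544055e-01,  9.57466114e-01,
        -1.18327601e+02],
       [ 0.00000000e+00,  0.00000000e+00,  0.00000000e+00,
         1.00000000e+00]])}
{'clock': 0.1, 'qpos': array([-1.25239563e+00,  3.53627957e-01,  1.63410610e+00, -3.27423588e-06,
        1.15519698e+00, -2.36411884e-03]), 'qvel': array([ 0.0011475 , -0.00073311, -0.00166164, -0.00091628,  0.00102392,
        0.00062656]), 'joint_efforts': array([ 5.71543314e-04, -6.06360912e+01, -3.42818785e+01,  1.61126304e-04,
        3.88795059e-03,  1.77389035e-05]), 'eef_pos': array([ 196.94553029, -592.71242288,  255.58626111]), 'tcp_rot': array([-3.14025427e+00, -1.70362939e-07,  3.20766142e-01]), 'contact_force': array([0.5429351 , 0.82597202, 0.30551561]), 'wrist_torque': array([0.00761066, 0.01471609, 0.0180625 ]), 'grasp_force': 0.0, 'opening': 1.0030467240188463}
```

View pics/top0.png

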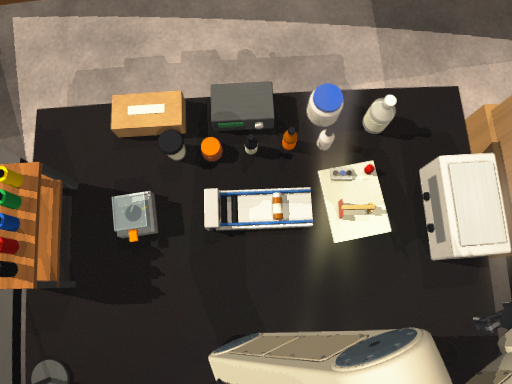

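View pics/scene0.png

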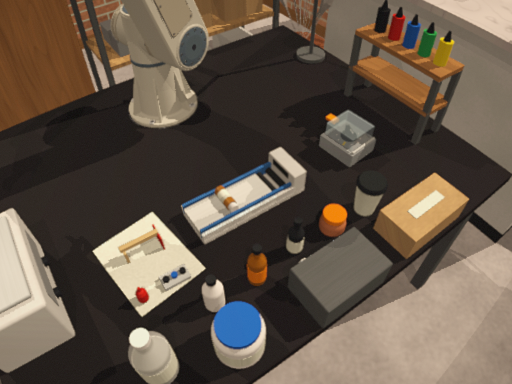

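The top view has the robot at the bottom. The mixer spans (205–312, 188–230) with its open end to the right and the vial at (278,205). The paddle is at (340–376, 209) with its blade facing left, the timer box is at (135,214) with its tab at (132,236), and the bottles are in the row above.

```bash
cat > h.py <<'E'
import cv2, numpy as np
from rig import r
from scipy.spatial.transform import Rotation as Ro
def cam(n, s=None):
    p=r.camera_params(n); K=np.array([[p['fx'],0,p['cx']],[0,p['fy'],p['cy']],[0,0,1]]); D=np.array([p['k1'],0,0,0.])
    if n=='wrist':
        s=s or r.sense(); R=Ro.from_euler('xyz',s['tcp_rot']).as_matrix(); H=p['hand_eye']
        Rw=R@H[:3,:3]; C=R@H[:3,3]+s['eef_pos']
    else:
        Rc=cv2.Rodrigues(p['rvec'])[0]; Rw=Rc.T; C=-Rc.T@p['tvec']
    return K,D,Rw,C
def toplane(c,px,z):
    K,D,Rw,C=c; u=cv2.undistortPoints(np.array(px,float).reshape(-1,1,2),K,D).reshape(-1,2)
    d=np.c_[u,np.ones(len(u))]@Rw.T; return C+d*((z-C[2])/d[:,2])[:,None]
def proj(c,P):
    K,D,Rw,C=c; return cv2.projectPoints((np.array(P,float).reshape(-1,3)-C)@Rw,np.zeros(3),np.zeros(3),K,D)[0].reshape(-1,2)
def hsv(im): return cv2.cvtColor(im,cv2.COLOR_RGB2HSV)
def blobs(m,amin=8):
    n,l,s,c=cv2.connectedComponentsWithStats(m.astype(np.uint8)); 
    return [(c[i],s[i],l==i) for i in range(1,n) if s[i,4]>=amin]
E
python3 - <<'E'
from h import *
np.set_printoptions(precision=1,suppress=True)
c=cam('top'); im=r.grab_frame('top'); h=hsv(im); H,S,V=h[...,0],h[...,1],h[...,2]
for nm,m,z in (('blue',(H>100)&(H<125)&(S>110)&(V>50),52),('red',((H<4)|(H>172))&(S>150)&(V>60),50),('orange',(H>=4)&(H<18)&(S>150)&(V>60),60)):
    for ce,st,mm in blobs(m):
        q=np.argwhere(mm)[:,::-1]; P=toplane(c,q,z); rc=cv2.minAreaRect(P[:,:2].astype(np.float32))
        print(nm,ce,st,'ctr',rc[0],'size',rc[1],'ang',rc[2])
cv2.imwrite('pics/top_crop.png',cv2.resize(im[150:260,90:400],None,fx=2.58,fy=2.58,interpolation=cv2.INTER_CUBIC)[:,:,::-1])
E
```

```text
blue [327.8  97.1] [313  84  30  27 641] ctr (899.0160522460938, -264.158447265625) size (97.17646789550781, 93.46456146240234) ang 87.13362121582031
blue [262.8 192.2] [220 189  91   7 207] ctr (590.7171020507812, -38.215179443359375) size (280.12921142578125, 8.32841682434082) ang 89.39483642578125
blue [  8.6 222.4] [  0 213  20  18 271] ctr (536.94873046875, 788.4109497070312) size (78.04728698730469, 46.701210021972656) ang 72.48299407958984
blue [264.7 222.5] [220 220  93   6 227] ctr (496.6153259277344, -35.375640869140625) size (281.7330627441406, 9.097962379455566) ang 88.95866394042969
red [368.8 168.9] [365 165   9   9  60] ctr (646.86962890625, -370.4667053222656) size (20.065143585205078, 30.934656143188477) ang 40.42209243774414
red [  8.3 245.5] [  0 237  19  17 249] ctr (463.29901123046875, 784.6124877929688) size (71.41913604736328, 44.296630859375) ang 77.8109359741211
orange [11.6  1.2] [ 0  0 34  5 90] ctr (1365.589111328125, 845.6251831054688) size (140.20306396484375, 18.17245101928711) ang 81.48595428466797
orange [487.2 106.7] [485 105   5   5   9] ctr (839.54
[... 636 characters left out ...]
72.65833282470703) size (16.633827209472656, 26.47415542602539) ang 3.9064207077026367
orange [340.8 202.8] [340 200   3   7  10] ctr (541.3170166015625, -269.0599670410156) size (6.2003092765808105, 18.894044876098633) ang 84.28036499023438
orange [340.8 212.6] [339 209   4   9  24] ctr (510.7278137207031, -265.7373962402344) size (24.525035858154297, 9.228740692138672) ang 2.5017707347869873
orange [278. 216.] [274 214   9   5  45] ctr (512.6488037109375, -72.595458984375) size (24.47939682006836, 12.295355796813965) ang 86.65776062011719
orange [133.8 235.4] [129 229  10  13  52] ctr (478.4463806152344, 370.5805969238281) size (37.49470520019531, 27.96809196472168) ang 0.12980298697948456
```

View pics/top_crop.png

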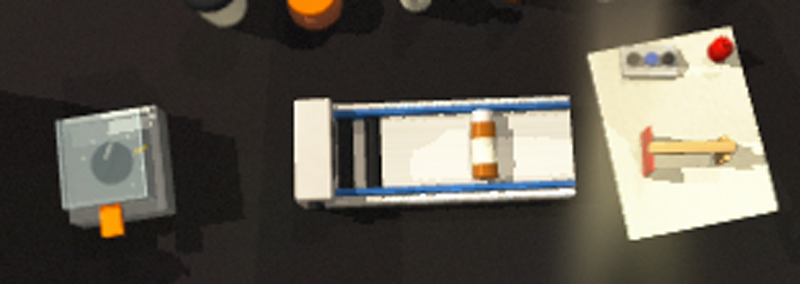

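The crop shows the pad (590–775, 30–240), the paddle with its handle along the image row at about y=147 and its blade at x≈648, the timer's knob at (112,163), and the vial with its cap towards +x. I'm now moving the wrist over the paddle to measure it close up.

```bash
python3 -m jog '[[[0,0,0],[0.04,-0.0156,0],1],[[0,0,0],[0.04,-0.0156,0],1],[[0,0,0],[0.04,-0.0156,0],1],[[0,0,0],[0.04,-0.0156,0],1],[[0,0,0],[0.04,-0.0156,0],1],[[0,0,0],[0.04,-0.0156,0],1],[[0,0,0],[0.04,-0.0156,0],1],[[0,0,0],[0.04,-0.0156,0],1],[[0,0,0],[0.04,-0.0156,0],1],[[0,0,0],[0.04,-0.0156,0],1]]'
python3 -m jog '[[[0,0,-0.139],[0,0,0],1],[[0,0,-0.139],[0,0,0],1],[[0,0,-0.139],[0,0,0],1],[[0,0,-0.139],[0,0,0],1],[[0,0,-0.139],[0,0,0],1],[[0,0,-0.139],[0,0,0],1],[[0,0,-0.139],[0,0,0],1],[[0,0,-0.139],[0,0,0],1],[[0,0,-0.139],[0,0,0],1],[[0,0,0],[0,0,0],1],[[0,0,0],[0,0,0],1]]'
python3 - <<'E'
from h import *
s=r.sense(); c=cam('wrist',s); im=r.grab_frame('wrist'); print(s['eef_pos'],s['tcp_rot'],c[3])
cv2.imwrite('pics/w1.png',im[:,:,::-1]); np.savez('w1.npz',im=im,pos=s['eef_pos'],rot=s['tcp_rot'])
E
```

```text
clock: 1.15
eef_pos: [528.6, -317.5, 256.1]
tcp_rot: [-3.141, 0.0, 0.321]
contact_force: [0.6, -0.8, -0.2]
opening: 1.0
grasp_force: 0.0
clock: 2.25
eef_pos: [527.4, -318.9, 256.1]
tcp_rot: [-3.141, -0.0, 1.568]
contact_force: [0.2, 0.2, -0.5]
opening: 0.997
grasp_force: 0.0
[ 527.36470998 -318.90715754  256.09649652] [-3.14125195e+00 -2.00111089e-04  1.56767090e+00] [ 528.60118835 -245.67210291  374.43807732]
```

View pics/w1.png

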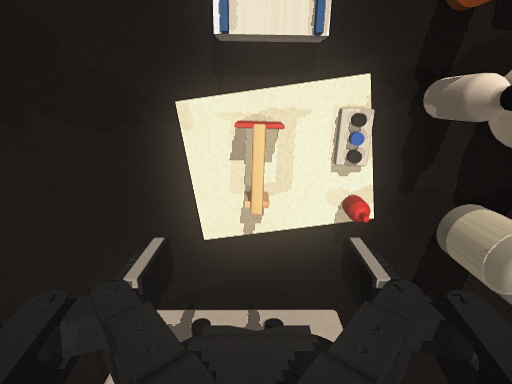

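The wrist view shows the paddle handle from (259,125) to (257,214), the blade at (237–284,125), the pad corners, and the mixer's open end with rails at the top (222 and 320, row ≈30).

```bash
python3 - <<'E'
from h import *
np.set_printoptions(precision=1,suppress=True)
d=np.load('w1.npz'); im=d['im']; s=dict(eef_pos=d['pos'],tcp_rot=d['rot']); c=cam('wrist',s)
h=hsv(im); H,S,V=[h[...,i].astype(int) for i in range(3)]
def rep(nm,m,z,a=60):
    for ce,st,mm in blobs(m,a):
        P=toplane(c,np.argwhere(mm)[:,::-1],z)[:,:2]; rc=cv2.minAreaRect(P.astype(np.float32)); print(nm,ce,st,np.array(rc[0]),np.array(rc[1]),rc[2])
rep('handle',(H>=10)&(H<22)&(S>110)&(V>150)&(np.indices(H.shape)[0]<230),57)
rep('red',((H<5)|(H>172))&(S>170)&(V>70),53)
rep('blue',(H>100)&(H<125)&(S>110)&(V>40),52)
m=(V>150)&(S<120); ps=[b for b in blobs(m,3000)]
for ce,st,mm in ps:
    P=toplane(c,np.argwhere(mm)[:,::-1],3)[:,:2]; rc=cv2.minAreaRect(P.astype(np.float32)); print('white',ce,st,np.array(rc[0]),rc[1],rc[2],cv2.boxPoints(rc).tolist())
for z,px in ((57,[(259,125),(257,213)]),(53,[(236,125),(284,126)]),(52,[(220,32),(229,32),(315,32),(325,32)]),(40,[(213,36),(329,37)])): print(z,toplane(c,px,z)[:,:2].tolist())
# rail lines from top view
c=cam('top'); im=r.grab_frame('top'); h=hsv(im); H,S,V=[h[...,i] for i in range(3)]
for ce,st,mm in blobs((H>100)&(H<125)&(S>110)&(V>50),150):
    if st[2]>60:
        P=toplane(c,np.argwhere(mm)[:,::-1],52)[:,:2]; v=cv2.fitLine(P.astype(np.float32),cv2.DIST_HUBER,0,.01,.01).ravel(); print('rail',v,P[:,1].min(),P[:,1].max())
E
```

```text
handle [256.7 178.8] [245 124  24  90 503] [ 527.9 -321.1] [ 26.8 102.9] 0.47625648975372314
red [359.5 209.7] [349 196  21  26 358] [ 650.5 -368.9] [22.9 35. ] 7.69449520111084
blue [223.6  15.2] [220   0   9  31 217] [ 496.5 -164.2] [ 7.3 26.6] 1.3824542760849
blue [320.   15.6] [316   0   9  33 215] [ 591.8 -165.3] [28.3  6.6] 88.84911346435547
blue [356.9 138.3] [351 132  13  13 133] [ 640.1 -285.6] [13.2 13.7] 89.87191009521484
white [277.1 155.7] [  175    74   199   166 24607] [ 560.2 -323.8] (242.5133819580078, 190.55770874023438) 7.696465492248535 [[427.3117980957031, -245.5854949951172], [452.8323059082031, -434.42657470703125], [693.1610107421875, -401.94793701171875], [667.6405029296875, -213.10687255859375]]
57 [[531.1626593653314, -270.7242823428043], [528.7265031527702, -372.5000938592619]]
53 [[506.08271404468223, -270.9570982781255], [558.5180389846516, -272.1937047758323]]
52 [[492.06408452827077, -179.21006317335488], [501.11449388308205, -179.24727877311852], [587.5940433587491, -179.48136551263076], [597.6587691277736, -179.49430516978742]]
40 [[483.23054689177206, -180.4814216035078], [604.7225073174974, -181.76376800260397]]
rail [  0.    1.  591.  -32.8] -178.30662015205831 104.84987952925455
rail [  0.    1.  495.9 -33. ] -176.2422018497551 105.52106284433877
```

The paddle's origin is at (530,−320) with yaw ≈1.547. The handle measures 102 mm against 104 nominal, and the pad 242×190, so both match. The mixer's centre is at about (544,−29) with yaw ≈0. Next is the grip.

```bash
python3 -m jog '[[[0,0,0.02],[-0.001,0.0026,0.03],1],[[0,0,0],[0,0,0.04],1],[[0,0,0],[0,0,0.04],1],[[0,0,0],[0,0,0.04],1],[[0,0,0],[0,0,0.03],1],[[0,0,0],[0,0,0.02],1],[[0,0,0],[0,0,0],1],[[0,0,0],[0,0,0],-1],[[0,0,0],[0,0,0],-1],[[0,0,0],[0,0,0],-1],[[0,0,0],[0,0,0],-1],[[0,0,0],[0,0,0],-1]]' 50
python3 -m jog '[[[0,0,0],[0,0,0],-1],[[0,0,0],[0,0,0],-1],[[0,0,0],[0,0,0],-1]]'
```

```text
clock: 3.55
eef_pos: [530.4, -320.1, 57.0]
tcp_rot: [3.141, 0.001, 1.552]
contact_force: [0.1, 1.2, -0.2]
opening: 0.155
grasp_force: 53.9
clock: 3.85
eef_pos: [530.3, -320.1, 56.8]
tcp_rot: [3.141, 0.0, 1.552]
contact_force: [-0.3, 0.8, 6.4]
opening: 0.153
grasp_force: 52.7
```

```bash
python3 -m jog '[[[0,0,0],[0,0,-0.013],-1],[[0,0,0],[0,0,-0.03],-1],[[0,0,-0.018],[0,0.0137,0],-1],[[0,0,0],[0.03,0,0],-1],[[0,0,0],[0.03,0,0],-1],[[0,0,0],[0.03,0,0],-1],[[0,0,0],[0.03,0,0],-1],[[0,0,0],[0.02,0,0],-1],[[0,0,0],[0.01,0,0],-1],[[0,0,0],[0,0,0],-1],[[0,0,0],[0,0,0],-1]]'
python3 - <<'E'
from h import *
np.set_printoptions(precision=1,suppress=True)
s=r.sense(); c=cam('wrist',s); im=r.grab_frame('wrist'); print(s['eef_pos'],s['tcp_rot'],c[3])
cv2.imwrite('pics/w2.png',im[:,:,::-1]); h=hsv(im); H,S,V=[h[...,i].astype(int) for i in range(3)]
for nm,m,z in (('blue',(H>100)&(H<125)&(S>110)&(V>40),52),('red',((H<5)|(H>172))&(S>170)&(V>70),96),('amber',(H>=4)&(H<20)&(S>170)&(V>60),65)):
  for ce,st,mm in blobs(m,150):
    P=toplane(c,np.argwhere(mm)[:,::-1],z)[:,:2]; rc=cv2.minAreaRect(P.astype(np.float32)); v=cv2.fitLine(P.astype(np.float32),cv2.DIST_HUBER,0,.01,.01).ravel()
    print(nm,ce,st,np.array(rc[0]),np.array(rc[1]),rc[2],'slope',round(v[0]/v[1],4),'ymin/max',P[:,1].min(),P[:,1].max())
E
```

```text
clock: 4.95
eef_pos: [544.3, -170.7, 99.4]
tcp_rot: [3.141, 0.0, 1.57]
contact_force: [0.2, 0.0, -0.8]
opening: 0.151
grasp_force: 51.8
[ 544.3 -170.7   99.4] [3.1 0.  1.6] [545.3 -97.4 217.7]
blue [169.6 111.6] [ 156    0   28  235 2885] [ 496.9 -113.3] [129.2   7.3] 88.9352035522461 slope 0.0182 ymin/max -177.88108200718926 -48.81178114909296
blue [343.4 106.1] [ 325    0   36  236 2524] [ 592.9 -113.7] [129.9   7.2] 89.08094787597656 slope 0.0096 ymin/max -178.665009348909 -48.83677379806409
red [257.6 154.2] [ 194  142  126   25 2282] [ 545.3 -119.2] [10.3 53.7] 89.96295166015625 slope 91481.45 ymin/max -124.39621671694928 -114.063157732611
```

View pics/w2.png

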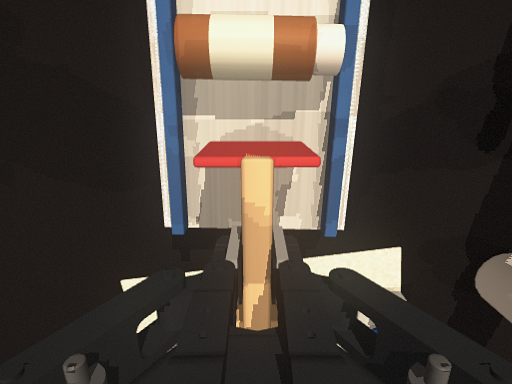

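The vial lies across the lane at cols 176–345, rows 13–80, axis y≈−71. The blade (row 142–166) is centred between the rails. The mixer's yaw is ≈−0.014, so I'll square the blade up and then push slowly.

```bash
python3 -m jog '[[[0,0,0.014],[0.006,0,0],-1],[[0,0,0],[0.006,0,0],-1],[[0,0,0],[0.006,0,0],-1],[[0,0,0],[0.004,0,0],-1],[[0,0,0],[0.002,0,0],-1],[[0,0,0],[0.001,0,0],-1],[[0,0,0],[0.001,0,0],-1],[[0,0,0],[0.001,0,0],-1],[[0,0,0],[0.001,0,0],-1],[[0,0,0],[0.001,0,0],-1],[[0,0,0],[0.001,0,0],-1],[[0,0,0],[0.001,0,0],-1]]'
python3 -m jog '[[[0,0,0],[0.001,0,0],-1],[[0,0,0],[0.001,0,0],-1],[[0,0,0],[0.001,0,0],-1],[[0,0,0],[0.001,0,0],-1],[[0,0,0],[0.001,0,0],-1],[[0,0,0],[0.001,0,0],-1],[[0,0,0],[0.0015,0,0],-1],[[0,0,0],[0.0015,0,0],-1],[[0,0,0],[0.002,0,0],-1],[[0,0,0],[0.002,0,0],-1],[[0,0,0],[0.002,0,0],-1],[[0,0,0],[0.002,0,0],-1]]'
python3 - <<'E'
from h import *
im=r.grab_frame('wrist'); h=hsv(im); H,S,V=[h[...,i].astype(int) for i in range(3)]
for ce,st,mm in blobs((H>=4)&(H<20)&(S>130)&(V>60)&(np.indices(H.shape)[0]<130),100): print(ce,st)
cv2.imwrite('pics/w3.png',im[:,:,::-1])
E
```

```text
clock: 6.2
eef_pos: [544.3, -139.2, 99.3]
tcp_rot: [3.142, -0.0, 1.556]
contact_force: [-0.5, -0.4, -1.0]
opening: 0.154
grasp_force: 51.8
clock: 7.4
eef_pos: [544.6, -122.0, 99.3]
tcp_rot: [-3.142, -0.0, 1.556]
contact_force: [-0.4, -0.0, -0.8]
opening: 0.155
grasp_force: 51.8
[193.95588235 108.03088235] [ 178   87   34   43 1360]
[290.33079179 108.05454545] [ 271   87   40   43 1705]
```

```bash
python3 -m jog '[[[0,0,0],[0.0022,0,0],-1],[[0,0,0],[0.0024,0,0],-1],[[0,0,0],[0.0026,0,0],-1],[[0,0,0],[0.0028,0,0],-1],[[0,0,0],[0.003,0,0],-1],[[0,0,0],[0.003,0,0],-1],[[0,0,0],[0.003,0,0],-1],[[0,0,0],[0.003,0,0],-1],[[0,0,0],[0.003,0,0],-1],[[0,0,0],[0.003,0,0],-1],[[0,0,0],[0.003,0,0],-1],[[0,0,0],[0.003,0,0],-1]]'
python3 -m jog '[[[0,0,0],[0.003,0,0],-1],[[0,0,0],[0.003,0,0],-1],[[0,0,0],[0.003,0,0],-1],[[0,0,0],[0.003,0,0],-1],[[0,0,0],[0.003,0,0],-1],[[0,0,0],[0.003,0,0],-1],[[0,0,0],[0.003,0,0],-1],[[0,0,0],[0.003,0,0],-1],[[0,0,0],[0.003,0,0],-1],[[0,0,0],[0.003,0,0],-1],[[0,0,0],[0.003,0,0],-1],[[0,0,0],[0.003,0,0],-1]]'
python3 - <<'E'
from h import *
s=r.sense();c=cam('wrist',s);im=r.grab_frame('wrist'); h=hsv(im); H,S,V=[h[...,i].astype(int) for i in range(3)]
for ce,st,mm in blobs((H>=4)&(H<20)&(S>130)&(V>60)&(np.indices(H.shape)[0]<135),100): print(ce,st)
print(s['eef_pos'])
cv2.imwrite('pics/w4.png',im[:,:,::-1])
E
```

```text
clock: 8.65
eef_pos: [545.1, -88.0, 99.3]
tcp_rot: [3.142, -0.0, 1.556]
contact_force: [-0.0, -0.0, -0.7]
opening: 0.153
grasp_force: 51.8
clock: 9.85
eef_pos: [545.6, -52.0, 99.3]
tcp_rot: [-3.142, 0.0, 1.556]
contact_force: [-0.0, 0.2, -0.1]
opening: 0.155
grasp_force: 51.8
[194.3615894  110.44437086] [ 178   87   34   48 1510]
[290.65869219 110.55023923] [ 271   87   41   48 1881]
[545.61807231 -51.95505335  99.28459119]
```

View pics/w4.png

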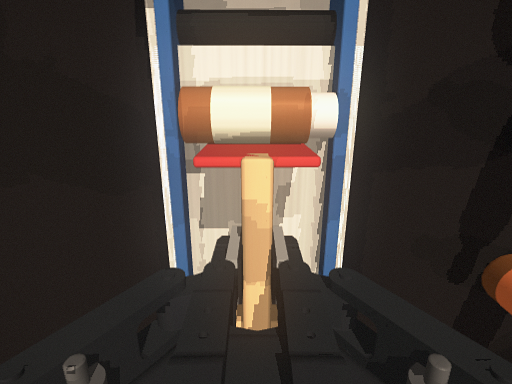

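The vial lies square against the blade (rows 87–144), and the first roller is ahead at rows 10–45. I'm continuing the push.

```bash
python3 -m jog '[[[0,0,0],[0.003,0,0],-1],[[0,0,0],[0.003,0,0],-1],[[0,0,0],[0.003,0,0],-1],[[0,0,0],[0.003,0,0],-1],[[0,0,0],[0.003,0,0],-1],[[0,0,0],[0.003,0,0],-1],[[0,0,0],[0.003,0,0],-1],[[0,0,0],[0.003,0,0],-1],[[0,0,0],[0.003,0,0],-1],[[0,0,0],[0.003,0,0],-1],[[0,0,0],[0.003,0,0],-1],[[0,0,0],[0.003,0,0],-1]]'
python3 -m jog '[[[0,0,0],[0.003,0,0],-1],[[0,0,0],[0.0025,0,0],-1],[[0,0,0],[0.0025,0,0],-1],[[0,0,0],[0.002,0,0],-1],[[0,0,0],[0.002,0,0],-1],[[0,0,0],[0.002,0,0],-1],[[0,0,0],[0.001,0,0],-1],[[0,0,0],[0,0,0],-1],[[0,0,0],[0,0,0],-1],[[0,0,0],[0,0,0],-1],[[0,0,0],[0,0,0],-1]]'
python3 - <<'E'
from h import *
s=r.sense();c=cam('wrist',s);im=r.grab_frame('wrist'); h=hsv(im); H,S,V=[h[...,i].astype(int) for i in range(3)]
for ce,st,mm in blobs((H>=4)&(H<20)&(S>130)&(V>60)&(np.indices(H.shape)[0]<135),100): print(ce,st,toplane(c,[ce],48))
cv2.imwrite('pics/w5.png',im[:,:,::-1])
E
```

```text
clock: 11.1
eef_pos: [546.2, -16.0, 99.3]
tcp_rot: [3.142, 0.0, 1.556]
contact_force: [1.6, 0.0, -0.6]
opening: 0.148
grasp_force: 51.8
clock: 12.2
eef_pos: [546.4, -1.3, 99.3]
tcp_rot: [-3.142, 0.0, 1.556]
contact_force: [0.4, -0.5, -1.7]
opening: 0.152
grasp_force: 51.8
[196.234447    87.45794931] [ 180   60   35   57 1736] [[515.062293    79.54860172  48.        ]]
[290.2284934   87.70687301] [ 270   60   41   57 2197] [[567.32253949  78.61407595  48.        ]]
```

The vial has dropped ahead of the blade, axis at y≈79 against 78 expected for the nest. I'm retreating to the pad and setting the paddle down.

```bash
python3 -m jog '[[[0,0,0],[-0.008,0,0],-1],[[0,0,0],[-0.02,0,0],-1],[[0,0,0],[-0.032,0,0],-1],[[0,0,0],[-0.035,0,0],-1],[[0,0,0],[-0.035,0,0],-1],[[0,0,0],[-0.035,0,0],-1],[[0,0,0],[-0.035,0,0],-1],[[0,0,0],[-0.035,0,0],-1],[[0,0,0],[-0.035,-0.005,0],-1],[[0,0,0],[-0.03,-0.005,0],-1],[[0,0,0],[-0.015,0,0],-1],[[0,0,0],[-0.005,0,0],-1]]'
python3 -m jog '[[[0,0,0],[0,0,0.015],-1],[[0,0,0],[0,0,0.015],-1],[[0,0,0],[0,0,0.007],-1],[[0,0,0],[0,0,0.003],-1],[[0,0,0],[0,0,0.0015],-1],[[0,0,0],[0,0,0.001],-1],[[0,0,0],[0,0,0],-1],[[0,0,0],[0,0,0],-1],[[0,0,0],[0,0,0],-1]]'
```

```text
clock: 13.45
eef_pos: [531.3, -322.7, 99.2]
tcp_rot: [3.141, 0.0, 1.554]
contact_force: [-0.1, -0.2, -0.8]
opening: 0.154
grasp_force: 51.8
clock: 14.35
eef_pos: [531.8, -321.2, 57.1]
tcp_rot: [3.141, 0.0, 1.556]
contact_force: [-0.5, 0.3, -0.5]
opening: 0.154
grasp_force: 51.8
```

```bash
python3 -m jog '[[[0,0,0],[0,0,0.0003],-1],[[0,0,0],[0,0,0],0.2],[[0,0,0],[0,0,0],0.2],[[0,0,0],[0,0,0],0.6],[[0,0,0],[0,0,0],0.6],[[0,0,0],[0,0,0],0.6],[[0,0,0],[0,0,-0.01],0.6],[[0,0,0],[0,0,-0.03],0.6],[[0,0,0],[0,0,-0.04],0.6],[[0,0,0],[0,0,-0.04],0.6],[[0,0,0],[0,0,-0.04],0.6],[[0,0,0],[0,0,-0.04],0.6]]'
python3 - <<'E'
from h import *
np.set_printoptions(precision=1,suppress=True)
s=r.sense();c=cam('wrist',s);im=r.grab_frame('wrist'); t=r.grab_frame('top'); sc=r.grab_frame('scene')
o=np.zeros((576,768,3),np.uint8); o[:288,:384]=cv2.resize(im,(384,288)); o[288:,:384]=cv2.resize(sc[90:345,80:420],(384,288)); o[:288,384:]=cv2.resize(t[170:260,190:310],(384,288),interpolation=cv2.INTER_CUBIC); o[288:,384:]=cv2.resize(t[170:260,80:200],(384,288),interpolation=cv2.INTER_CUBIC)
cv2.imwrite('pics/m1.png',o[:,:,::-1]); print(s['eef_pos'])
E
```

```text
clock: 15.55
eef_pos: [531.4, -320.9, 259.0]
tcp_rot: [3.141, 0.0, 1.556]
contact_force: [0.4, -0.5, 0.1]
opening: 0.803
grasp_force: 0.0
[ 531.4 -320.9  259. ]
```

View pics/m1.png

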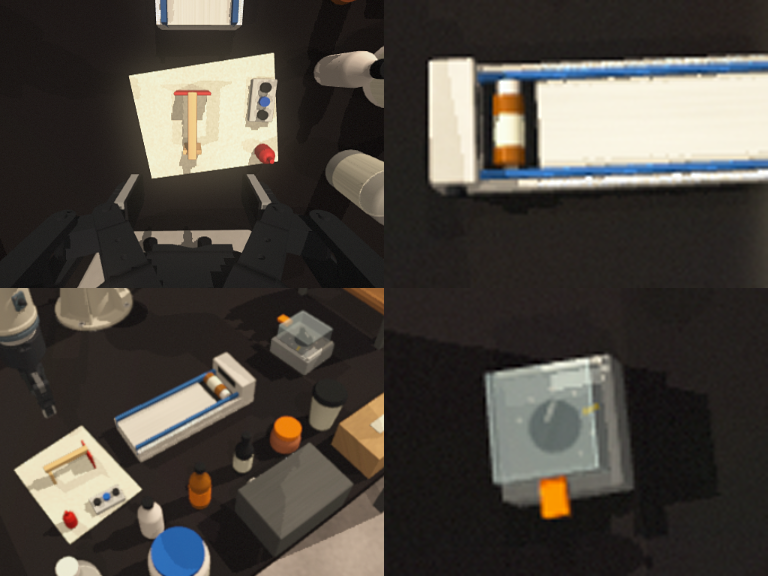

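The paddle stands upright on the pad, released. In the top view the vial lies square in the dark nest next to the housing, and no bystanders have moved. The next move is to the timer box.

```bash
python3 -m jog '[[[0,0,0],[0.03,-0.002,0],0.6],[[0,0,0],[0.049,-0.002,0],0.6],[[0,0,0],[0.049,-0.002,0],0.6],[[0,0,0],[0.049,-0.002,0],0.6],[[0,0,0],[0.049,-0.002,0],0.6],[[0,0,0],[0.049,-0.002,0],0.6],[[0,0,0],[0.049,-0.002,0],0.6],[[0,0,0],[0.049,-0.002,0],0.6],[[0,0,0],[0.049,-0.002,0],0.6],[[0,0,0],[0.049,-0.002,0],0.6],[[0,0,0],[0.049,-0.002,0],0.6],[[0,0,0],[0.049,-0.002,0],0.6]]'
python3 -m jog '[[[0,0,0],[0.049,-0.003,0],0.6],[[0,0,0],[0.049,-0.003,0],0.6],[[0,0,0],[0.03,0,0],0.6],[[0,0,-0.14],[0,0,0],0.6],[[0,0,-0.14],[0,0,0],0.6],[[0,0,-0.14],[0,0,0],0.6],[[0,0,-0.14],[0,0,0],0.6],[[0,0,-0.14],[0,0,0],0.6],[[0,0,-0.14],[0,0,0],0.6],[[0,0,-0.14],[0,0,0],0.6],[[0,0,-0.14],[0,0,0],0.6],[[0,0,-0.14],[0,0,0],0.6]]'
python3 -m jog '[[[0,0,-0.14],[0,0,0],0.6],[[0,0,-0.14],[0,0,0],0.6],[[0,0,-0.14],[0,0,0],0.6],[[0,0,0],[0,0,0],0.6],[[0,0,0],[0,0,0],0.6]]'
python3 - <<'E'
from h import *
s=r.sense();im=r.grab_frame('wrist'); cv2.imwrite('pics/w6.png',im[:,:,::-1]); np.savez('w6.npz',im=im,pos=s['eef_pos'],rot=s['tcp_rot'])
E
```

```text
clock: 16.9
eef_pos: [515.0, 250.0, 255.6]
tcp_rot: [-3.14, 0.001, 1.556]
contact_force: [0.5, 0.0, 0.1]
opening: 0.799
grasp_force: 0.0
clock: 18.1
eef_pos: [511.4, 375.9, 255.3]
tcp_rot: [-3.14, -0.001, 2.822]
contact_force: [0.5, -0.0, -1.1]
opening: 0.804
grasp_force: 0.0
clock: 18.6
eef_pos: [511.7, 376.1, 255.7]
tcp_rot: [-3.141, -0.001, -3.052]
contact_force: [-0.9, 0.7, 0.5]
opening: 0.802
grasp_force: 0.0
```

View pics/w6.png

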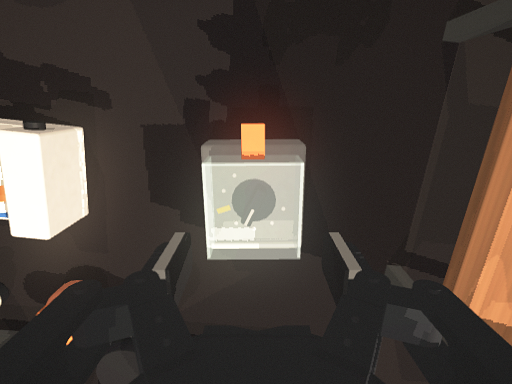

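The cover's tab is at (242–265, 124–158). The knob is at (254,200) with its pointer slightly off the box's +x, and the yellow mark is at (223,210). The box sits square in the view.

```bash
python3 - <<'E'
from h import *
np.set_printoptions(precision=1,suppress=True)
d=np.load('w6.npz'); im=d['im']; s=dict(eef_pos=d['pos'],tcp_rot=d['rot']); c=cam('wrist',s); print(c[3])
h=hsv(im); H,S,V=[h[...,i].astype(int) for i in range(3)]
ii=np.indices(H.shape)
m=(H<22)&(S>130)&(V>120)&(ii[0]>100)&(ii[0]<180)&(ii[1]>220)&(ii[1]<290)
for ce,st,mm in blobs(m):
    q=np.argwhere(mm)[:,::-1]; print(ce,st)
    br=mm&(V>200); P=toplane(c,np.argwhere(br)[:,::-1],81)[:,:2]; rc=cv2.minAreaRect(P.astype(np.float32)); print('tab top',np.array(rc[0]),np.array(rc[1]),rc[2], P.min(0),P.max(0))
y=(H>18)&(H<32)&(S>60)&(V>150)&(ii[0]>195)&(ii[0]<225)&(ii[1]>210)&(ii[1]<240)
for ce,st,mm in blobs(y): print('yel',ce,toplane(c,[ce],50))
g=(abs(ii[1]-254)<32)&(abs(ii[0]-200)<32)&(V<140)
for ce,st,mm in blobs(g,200):
    print('knob',ce,st, 'disc z55',toplane(c,[ce],55))
for z,p in ((99,[(205,163),(302,163),(301,246),(208,246)]),(57,[(207,258),(300,258)]),(81,[(242,124),(265,124),(242,152),(265,152)]),(81,[(254,209),(247,226)]),(55,[(254,200)])): print(z,toplane(c,p,z)[:,:2].tolist())
print('V',V[118:162:2,253],S[118:162:2,253])
E
```

```text
[439.5 369.3 374.1]
[252.5 140.5] [241 123  24  36 862]
tab top [478.2 368. ] [35.3 23.5] 5.577651023864746 [459.6 355.3] [496.6 381.1]
yel [223.3 208.9] [[566.3 340.1  50. ]]
99 [[501.2758840466119, 324.13662458997754], [492.78490654741813, 417.8826352222454], [581.6570416992373, 428.9252491324218], [590.6045275837223, 330.7522304633728]]
57 [[630.3234093033899, 324.3169983463523], [619.8568836713378, 439.02316565707827]]
81 [[462.48707551697544, 356.3171166080142], [460.42890170681255, 379.1010271260397], [490.4532936152947, 358.4362692218632], [488.3338878566122, 381.8538680807715]]
81 [[551.3181189670172, 376.08838553774865], [571.9881263956667, 370.1397585872528]]
55 [[550.0419743219686, 375.71256386431645]]
V [ 68  68  69 255 255 255 255 255 255 255 255 255 255 255 255 255 255 255
 253 205 207 149] [128 135 133 157 144 143 144 144 143 144 144 143 143 143 142 141 140 151
 169 173 181  34]
```

Everything agrees: the tab measures 35×24, the box yaw is 0.097, and the knob centre computed from the tab (549.9,375) matches the one I saw (550,375.7). The pointer is at about 0.35 rad. Now I'll grip the tab.

```bash
python3 -m jog '[[[0,0,0],[0.020,-0.0025,0.02],0.3],[[0,0,0.0],[0.020,-0.0026,0.03],0.3],[[0,0,-0.007],[0,0,0.035],0.3],[[0,0,0],[0,0,0.035],0.3],[[0,0,0],[0,0,0.03],0.3],[[0,0,0],[0,0,0.015],0.3],[[0,0,0],[0,0,0.0087],0.3],[[0,0,0],[0,0,0],0.3],[[0,0,0],[0,0,0],0.3]]' 30
python3 - <<'E'
import numpy as np
t=np.r_[np.arange(0,1.75,.1),1.75]; a=t+np.arctan2(22,133); R=np.hypot(133,22)
print(np.round(np.c_[t[1:],R*np.diff(np.cos(a)),-R*np.diff(np.sin(a))],1))
E
```

```text
clock: 19.55
eef_pos: [473.4, 368.0, 83.8]
tcp_rot: [3.141, 0.001, -3.041]
contact_force: [0.3, -0.1, 0.4]
opening: 0.65
grasp_force: 0.0
[[  0.1  -2.9 -13.2]
 [  0.2  -4.2 -12.8]
 [  0.3  -5.4 -12.3]
 [  0.4  -6.6 -11.7]
 [  0.5  -7.8 -11. ]
 [  0.6  -8.8 -10.2]
 [  0.7  -9.8  -9.3]
 [  0.8 -10.7  -8.2]
 [  0.9 -11.4  -7.1]
 [  1.  -12.1  -5.9]
 [  1.1 -12.6  -4.7]
 [  1.2 -13.   -3.4]
 [  1.3 -13.3  -2.1]
 [  1.4 -13.5  -0.8]
 [  1.5 -13.5   0.6]
 [  1.6 -13.3   1.9]
 [  1.7 -13.1   3.2]
 [  1.8  -6.4   2.1]]
```

```bash
python3 -m jog '[[[0,0,0],[0.001,0,0.0015],-1],[[0,0,0],[0,0,0],-1],[[0,0,0],[0,0,0],-1],[[0,0,0],[0,0,0],-1],[[0,0,0],[0,0,0],-1],[[0,0,0],[0,0,0],-1]]' 30
```

```text
clock: 20.15
eef_pos: [472.0, 368.0, 82.2]
tcp_rot: [3.14, 0.001, -3.041]
contact_force: [-2.3, 2.2, 7.0]
opening: 0.278
grasp_force: 32.3
```

```bash
python3 -m jog '[[[0,0,0],[-0.0015,0,-0.0066],-1],[[0,0,0],[-0.0015,0,-0.0066],-1],[[0,0,0],[-0.0042,0,-0.0128],-1],[[0,0,0],[-0.0054,0,-0.0123],-1],[[0,0,0],[-0.0066,0,-0.0117],-1],[[0,0,0],[-0.0078,0,-0.011],-1],[[0,0,0],[-0.0088,0,-0.0102],-1],[[0,0,0],[-0.0098,0,-0.0093],-1],[[0,0,0],[0,0,0],-1]]'
```

```text
clock: 21.05
eef_pos: [518.1, 372.4, 163.2]
tcp_rot: [3.141, 0.001, -3.041]
contact_force: [-2.8, 5.2, 2.3]
opening: 0.273
grasp_force: 32.4
```

```bash
python3 -m jog '[[[0,0,0],[-0.0107,0,-0.0082],-1],[[0,0,0],[-0.0114,0,-0.0071],-1],[[0,0,0],[-0.0121,0,-0.0059],-1],[[0,0,0],[-0.0126,0,-0.0047],-1],[[0,0,0],[-0.013,0,-0.0034],-1],[[0,0,0],[-0.0133,0,-0.0021],-1],[[0,0,0],[-0.0135,0,-0.0008],-1],[[0,0,0],[-0.0135,0,0.0006],-1],[[0,0,0],[-0.0133,0,0.0019],-1],[[0,0,0],[-0.0131,0,0.0032],-1],[[0,0,0],[-0.0064,0,0.0021],-1],[[0,0,0],[0,0,0],-1]]'
python3 - <<'E'
from h import *
t=r.grab_frame('top'); sc=r.grab_frame('scene')
o=np.vstack([cv2.resize(sc[50:190,270:450],(540,420)) ,cv2.resize(t[160:260,60:240],(540,180))]); cv2.imwrite('pics/m2.png',o[:420,:,::-1])
E
```

```text
clock: 22.25
eef_pos: [650.3, 385.3, 185.7]
tcp_rot: [-3.141, 0.001, -3.041]
contact_force: [0.5, 1.3, 1.4]
opening: 0.274
grasp_force: 37.5
```

View pics/m2.png

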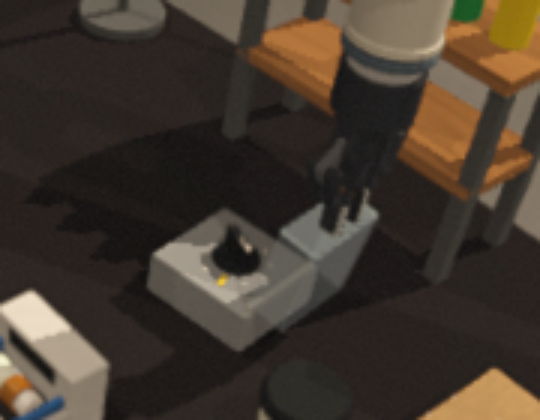

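The cover is standing up behind the box, held at the tab. I'll release it, rise, and go back over the knob.

```bash
python3 -m jog '[[[0,0,0],[0,0,0],-0.2],[[0,0,0],[0,0,0],0.2],[[0,0,0],[0,0,0],0.2],[[0,0,0],[0,0,0],0.2],[[0,0,0],[0,0,-0.02],0.2],[[0,0,0],[0,0,-0.04],0.2],[[0,0,0],[0.02,0,-0.02],0.2],[[0,0,0],[0.04,0,0],0.2],[[0,0,0],[0.04,0,0],0.2],[[0,0,0],[0.02,0,0],0.2],[[0,0,0],[0,0,0],0.2],[[0,0,0],[0,0,0],0.2]]'
python3 - <<'E'
from h import *
np.set_printoptions(precision=1,suppress=True)
s=r.sense();c=cam('wrist',s);im=r.grab_frame('wrist'); p0=proj(c,[550,375.3,81])[0]; print(p0,s['eef_pos'],s['tcp_rot'])
np.savez('w7.npz',im=im,pos=s['eef_pos'],rot=s['tcp_rot'])
h=hsv(im);V=h[...,2].astype(int);S=h[...,1].astype(int); ii=np.indices(V.shape); m=(np.hypot(ii[1]-p0[0],ii[0]-p0[1])<35)&(V>150)&(S<70)
for ce,st,mm in blobs(m,6):
    P=toplane(c,np.argwhere(mm)[:,::-1],81)[:,:2]; rc=cv2.minAreaRect(P.astype(np.float32)); v=cv2.fitLine(P.astype(np.float32),cv2.DIST_HUBER,0,.01,.01).ravel(); print(ce,st,np.array(rc[0]),np.array(rc[1]),'ang',np.arctan2(v[1],v[0]))
x,y=p0.astype(int); cv2.imwrite('pics/w7.png',cv2.resize(im[60:320,90:430],(680,520))[:,:,::-1])
E
```

```text
clock: 23.55
eef_pos: [530.2, 373.6, 266.8]
tcp_rot: [3.141, 0.001, -3.04]
contact_force: [0.8, -0.6, 0.5]
opening: 0.6
grasp_force: 0.0
[256.8 188.3] [530.2 373.6 266.8] [ 3.1  0.  -3. ]
[254.3 157.2] [243 154  21   8 110] [515.8 367.9] [ 7.1 21.6] ang -1.4960134
[226.8 173.8] [223 166   9  17  41] [537.4 341.1] [ 3.4 19.6] ang -0.35786325
[234. 182.] [234 179   1   7   7] [545.4 349.7] [6.8 0. ] ang 0.079484686
[242.  206.8] [223 189  37  35 690] [574.2 360.6] [40.6 38.4] ang 0.9606151
[285.4 190.9] [284 189   4   5  17] [549.9 407.1] [4.7 3.3] ang 0.39804402
[273.9 205.1] [272 203   5   5  20] [567.5 396.4] [4.8 4.5] ang 0.17446229
```

View pics/w7.png

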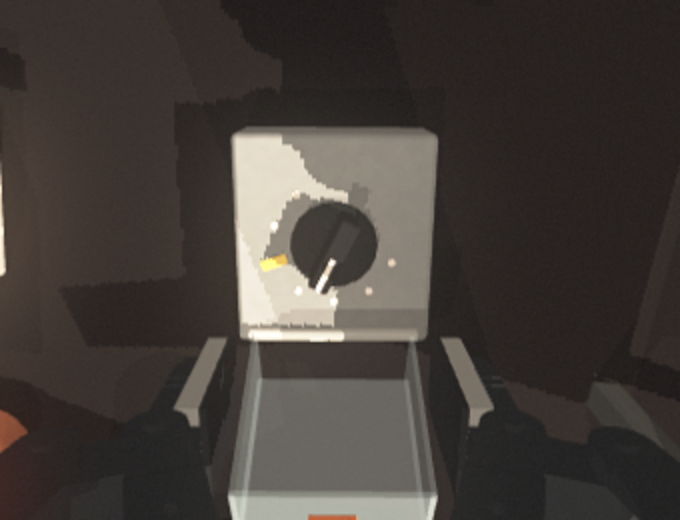

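The cover lies open behind the box. The knob bar runs from crop (352,222) to (320,291), with the white pointer at (334,262)→(320,291) and the yellow mark at (274,263).

```bash
python3 - <<'E'
from h import *
np.set_printoptions(precision=3,suppress=True)
d=np.load('w7.npz'); im=d['im']; s=dict(eef_pos=d['pos'],tcp_rot=d['rot']); c=cam('wrist',s)
a=lambda v:np.arctan2(v[1],v[0])
P=toplane(c,[(257,191),(250.5,205.5),(265.5,171)],81); print(P, 'pointer',a(P[1]-P[0]),'bar',a(P[1]-P[2]),'mid',(P[1]+P[2])/2,np.linalg.norm(P[1]-P[2]))
print('disc',toplane(c,[(90+334/2,60+244/2)],55))
h=hsv(im);V=h[...,2].astype(int);S=h[...,1].astype(int);ii=np.indices(V.shape)
m=(V>130)&(S<110)&(ii[1]>245)&(ii[1]<260)&(ii[0]>186)&(ii[0]<207)&(np.hypot(ii[1]-257,ii[0]-182)<25)
q=np.argwhere(m)[:,::-1]; print(len(q)); Q=toplane(c,q,81)[:,:2]; v=cv2.fitLine(Q.astype(np.float32),cv2.DIST_HUBER,0,.01,.01).ravel(); print(v,np.arctan2(v[1],v[0]))
m=(h[...,0]>14)&(h[...,0]<32)&(S>120)&(V>120)&(abs(ii[1]-227)<14)&(abs(ii[0]-192)<14); print('yel',toplane(c,[np.argwhere(m)[:,::-1].mean(0)],50))
E
```

```text
[[553.067 375.806  81.   ]
 [570.765 370.295  81.   ]
 [529.577 382.636  81.   ]] pointer -0.30188368126902615 bar -0.2911211113729891 mid [550.171 376.465  81.   ] 42.99781569776976
disc [[550.063 375.521  55.   ]]
83
[  0.971  -0.241 561.425 371.861] -0.24348158
yel [[564.451 342.699  50.   ]]
```

```bash
python3 -m jog '[[[0,0,0],[-0.0199,0.0001,0],0.1],[[0,0,0.132],[0,0,0],0.1],[[0,0,0.132],[0,0,0],0.1],[[0,0,0.132],[0,0,0.02],0.1],[[0,0,0],[0,0,0.04],0.1],[[0,0,0],[0,0,0.04],0.1],[[0,0,0],[0,0,0.04],0.1],[[0,0,0],[0,0,0.025],0.1],[[0,0,0],[0,0,0.0135],0.1],[[0,0,0],[0,0,0.005],0.1],[[0,0,0],[0,0,0],0.1],[[0,0,0],[0,0,0],0.1]]'
python3 -m jog '[[[0,0,0],[0,0,0],-1],[[0,0,0],[0,0,0],-1],[[0,0,0],[0,0,0],-1],[[0,0,0],[0,0,0],-1],[[0,0,0],[0,0,0],-1],[[0,0,0],[0,0,0],-1],[[0,0,0],[0,0,0],-1]]' 30
```

```text
clock: 24.8
eef_pos: [550.8, 376.0, 84.1]
tcp_rot: [3.14, 0.001, 2.847]
contact_force: [0.3, 0.5, 0.4]
opening: 0.547
grasp_force: 0.0
clock: 25.5
eef_pos: [550.1, 375.4, 83.8]
tcp_rot: [3.141, 0.001, 2.847]
contact_force: [-1.1, -2.6, 6.4]
opening: 0.133
grasp_force: 31.8
```

```bash
python3 -m jog '[[[0,0,0.1],[0,0,0],-1],[[0,0,0.11],[0,0,0],-1],[[0,0,0.11],[0,0,0],-1],[[0,0,0.11],[0,0,0],-1],[[0,0,0.11],[0,0,0],-1],[[0,0,0.11],[0,0,0],-1],[[0,0,0.11],[0,0,0],-1],[[0,0,0.1],[0,0,0],-1],[[0,0,0],[0,0,0],-1],[[0,0,0],[0,0,0],-1],[[0,0,0],[0,0,0],-1]]'
python3 -m jog '[[[0,0,0],[0,0,0],0],[[0,0,0],[0,0,0],0],[[0,0,0],[0,0,0],0],[[0,0,0],[0,0,0],0],[[0,0,0],[0,0,-0.02],0],[[0,0,0],[0,0,-0.04],0],[[0,0,0],[0,0,-0.04],0],[[0,0,0],[0,0,-0.04],0],[[0,0,0],[0,0,-0.04],0],[[0,0,0],[0,0,0],0],[[0,0,0],[0,0,0],0]]'
python3 - <<'E'
from h import *
s=r.sense();c=cam('wrist',s);im=r.grab_frame('wrist');sc=r.grab_frame('scene'); p=proj(c,[[550,375.5,81],[550,375.5,50],[565.3,341.5,50]]); print(p)
np.savez('w8.npz',im=im,pos=s['eef_pos'],rot=s['tcp_rot'])
x,y=p[0].astype(int); a=cv2.resize(im[max(0,y-50):y+50,x-65:x+65],(390,300)); b=cv2.resize(sc[50:350,60:450],(390,300)); cv2.imwrite('pics/m3.png',np.hstack([a,b])[:,:,::-1]); print(x-65,max(0,y-50))
E
```

```text
clock: 26.6
eef_pos: [549.8, 374.9, 83.8]
tcp_rot: [-3.142, 0.001, 1.987]
contact_force: [-1.4, -4.2, 7.9]
opening: 0.135
grasp_force: 32.1
clock: 27.7
eef_pos: [550.0, 375.7, 263.7]
tcp_rot: [3.139, -0.0, 1.987]
contact_force: [0.3, -0.1, 0.0]
opening: 0.5
grasp_force: 0.0
[[255.42841062 171.95042888]
 [255.47293111 165.71773719]
 [255.71741997 195.85796983]]
190 121
```

View pics/m3.png

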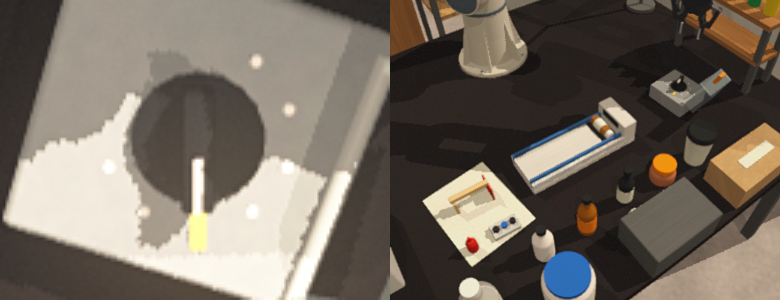

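The pointer at (198,160–210) lines up with the yellow mark at (198,230). The cover is open, the vial is in the nest and the paddle stands on the pad, so I'm handing in.

```bash
python3 -c "
from rig import r
print(r.sign_off())"
```

```text
the job is handed in; nothing more can be done
None
```

I handed the job in at about 28 s of robot time. In the last pictures the vial is in the nest, the paddle stands released on the pad, the cover stays open and the knob's pointer is on the yellow mark; sign-off returned no verdict.

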